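Load the vacuum sample cabinet and pump it down

ROBOT

A 6-joint arm with a two-finger parallel gripper is mounted at the origin on a cart in front of the work surface, level with it; the furniture and walls round the work are solid. World frame = base frame: x ahead of the robot, y to its left, z up, the work surface at z = 0. Lengths are in m, angles in rad, forces in N, time in s.
With the tool pointing down it reaches from about 0.25 to 0.775 m from the base axis. Payload 4 kg.
Tool frame: the origin (TCP) lies at the very end of the fingers, on their centre line; the grasp point (between the pads) lies tcp_to_grasp behind it (tcp_to_grasp is the distance from the TCP to the grasp point, in m); z points along the fingers, y is the direction in which the jaws open and shut (so a half turn about z gives the same grasp; the last joint's range is limited). The gripper opens to 94 mm and grips with 3 to 60 N. Pads are 16 mm wide; open, the fingers measure 119 mm over their backs; the gripper's body (75 mm by 177 mm) begins 78 mm behind the grasp point.
Start: joints at [1.08, 0.087, 1.371, -0, 1.684, -0.103], TCP at [0.208, 0.509, 0.206] pointing down, gripper open.
Joint ranges: [-3.1, 3.1], [-0.76, 2.03], [0.27, 2.55], [-1.08, 4.22], [0.17, 2.65], [-2.57, 2.57]. Speed limits (rad/s): [2.79, 2.79, 3.14, 3.14, 3.14, 3.14].

INTERFACE

Orientations are given as [roll, pitch, yaw] about the fixed x, y, z axes, in that order (R = Rz(yaw) Ry(pitch) Rx(roll)).
In Python, from bench import * gives the robot as it stands.
- The arm moves only by the tool play_rows, never from a script. Its argument "rows" is a list of rows, each a list of 3 entries, a list of its own where there are three numbers: the finger opening in cm, from 0 to 9.4, then the shift along the world's x, y, z in cm, then the turn, a rotation vector about the world's x, y, z in rad. A call has 1 to 8 rows; each row is the pose to reach, as a shift and turn from the pose commanded when the call began; what a row does not reach only later rows make up. A row lasts 1/12 s, in which the tool goes at most 41.7 mm and 7.16 degrees, less where a joint would pass 70% of its speed; a pose out of reach is approached as far as the arm can. A call with a gripper value outside its range is refused whole. The fingers move at their own pace and stop on an object; the grip force is fixed at half the most. Time passes only in rows, so rows that repeat a pose let the fingers close. It gives the time, the measured TCP pose, the force and the opening at its end, in the units of the state.
- get_obs(): the state, without advancing time (a new reading comes with each control period).
- snapshot(name): name is "scene" or "top"; returns a dict with "pixels" (384x512x3 uint8, red, green, blue), "fx", "fy", "cx", "cy" (pixels), "rvec" (rotation vector, rad) and "tvec" (3), from world to camera coordinates, as OpenCV has them. Camera axes: x right, y down, z forward; pixel columns grow to the right and rows downward; lengths in m; the calibration is good to about 2 mm. A picture is of the moment at which its call begins. There is no depth.
- close_job(): hands the job in, once; it reports no verdict.
Trained networks look in the newest picture that a camera, given by its name, has taken for a name from the list of things; names that differ only in an ending like _2 or _b are one class to them, and where a whole thing is asked for, a point or a joint stands for the part that bears it (a point fixed in the world has none). Each returns a list of dicts, best first, with "confidence" (0 to 1); they miss things now and then, are a little off and sometimes report something else, mostly with a low value. They report only what shows in the picture. A call takes as long as a camera call. They do not tell look-alikes from the thing itself.
- silhouettes(camera, label): "mask" (384x512 bool, what is visible of it) and "point" ([row, column] in pixels, amid what is visible of it).
The state is a dict: "time": time; "joint_positions": joint angles; "qvel": joint speeds; "joint_torque": joint torques, N m; "tool_pos": TCP position; "ee_rot": TCP orientation; "wrist_force": force on the tool from outside, world axes, zero at the start; "wrist_torque": the same for the moment, N m; "width": finger opening in m.
Only numpy, scipy, OpenCV 4.12 (cv2) and the standard library are available. Lean on these libraries where they do the work, as an engineer would, in place of code of your own. Each camera call takes 0.05 s, during which the arm holds its last target. There are 200 camera calls.

TASK

Put every round petri dish on the worktop and the low green tray into the vacuum cabinet, right way up: draw the red bolt, lift the hood a little until its hidden safety catch stops it, push the yellow catch aside, swing the hood right open and set the dishes down flat on the black mat, inside its rim. Then shut the hood fully, slide the red bolt fully home again, and press the pump's black plunger all the way down to its stop and let it come up again. Do not disturb the brown bottle and the round tin standing by.

Things in the scene. Friction and masses are not known exactly. Their poses are not given: they have to be found in the camera images.
- cabinet: Grey base of the vacuum cabinet, fixed; place and yaw vary. Origin on its underside; x from its front (robot side) to the hinge at the back, y to its left, z up. Base x -135 to 105, y -140 to 150, top z = 30 mm, plus the pump's pod at x -45 to 45, y to 200. White hood, shut: x -60 to 85, y -130 to 130, z 32 to 108, walls 5 mm.
- mat (a point): Middle of the black mat on the base top, cabinet x = 27, y = 0, z = 30 mm; axes as the cabinet's. A steel rim 5 mm wide and 5 mm high bounds it: inside 78.5 mm (x) by 236 mm (y). Three dishes fit in a row along y, e.g. at cabinet x = 26, y = -70, 9, 88, gripped by their upper 8 mm, across x. The catch's hook post stands in front of its right end, to z = 101 mm.
- hood (a joint): Opening angle of the hood, rad: 0 shut, 1.75 fully open. Stiff friction hinge (0.6 N m; hood 0.45 kg): it stays wherever it is left. The bolt when home holds it shut (about 0.01 play); the safety catch, unless pushed aside, stops it at about 0.37. At 1.5 the hood stands behind its hinge line and the mat is clear from above.
- hood_hinge (a point): Point on the hood's hinge line, which runs along the cabinet's y (cabinet x = 90, y = 0, z = 30 mm).
- hood_bar (a point): Middle of the hood's round steel handle bar, 12 mm thick, 60 long, along the cabinet's y, 62 mm in front of the hood's front wall. Shut: cabinet x = -122, y = 20, z = 85 mm; it swings 219 mm from the hinge line. Pinched across its length, it can roll between the pads, so the tool may point down throughout; the pull is about 5 N.
- bolt (a joint): Travel of the red draw bolt, m: 0 home (its steel tongue lies over the hood's keeper tab and locks it), 0.032 fully drawn (towards the cabinet's +y); frees the hood above about 0.015. Stays where it is left; friction 2 N. It must be drawn while the hood is being shut (else its tongue blocks the hood).
- bolt_knob (a point): Middle of the top of the bolt's red thumb piece: 18 mm (x) by 14 mm (y), sticking up 70 mm from the base top; home at cabinet x = -110, y = 105, z = 100 mm; moves with the bolt. Grip its top 25 mm across y from above and slide it, or push it. Below, at z 65 to 73 mm, its steel tongue reaches to the hood and 30 mm to its -y side.
- catch (a joint): Travel of the safety catch, m: 0 holding, 0.028 pushed right aside (towards the cabinet's -y, its right). Frees the hood above about 0.013. Stays where it is left (friction 2 N); leave it aside: the hood then shuts past it.
- catch_tab (a point): Middle of the top of the catch's yellow tab, 12 x 12 mm, z 34 to 62 mm; holding, at cabinet x = -88, y = -85. The hood's blue visor (y -130 to -53, forward to x = -95) covers it; with the hood at its stop the visor is about 65 mm higher and 25 mm farther back. Push the tab's +y side with closed fingertips, tool sloping some 30 degrees, gripper body leaning to the robot.
- plunger (a joint): Travel of the pump plunger, m: 0 up, 0.025 at its stop. Spring: about 1 N at the top, 5.5 N at the stop; it rises by itself.
- plunger_top (a point): Centre of the top of the black plunger head, 38 mm across; up, it is at cabinet x = 0, y = 172, z = 112 mm. Moves with the plunger.
- dish_tray: Low green tray with grey floor, fixed; 250 mm (x) by 130 mm (y), floor 30 mm above the worktop, rim 6 mm thick and 5 mm higher than the floor. Origin: middle of its underside. Dishes a, b, c start on its floor, dish d on the bare worktop on the robot's right. A dish on it can be gripped by its upper 8 mm, with the fingertips above the rim.
- amber_bottle: Brown bottle with black cap, 62 mm across, 136 high, bystander. Origin at the middle of its underside. (Keep the arm clear of the tall draped appliance, over 0.3 m high, that stands behind the right-hand dishes at world x above 0.49, y -0.1 to -0.4.)
- tin: Round tin with dark green lid, 67 mm across, 33 high, bystander. Origin at the middle of its underside.
- dish_a: Closed petri dish with coloured (cream or pink) filling: a flat disc, 58 mm across (54 below z = 4), 15 mm high, lid fixed. Origin at the middle of its underside, z up. About 20 g. Two or three of the four dishes are present in a run (None: absent).
- dish_b: Closed petri dish with coloured (cream or pink) filling: a flat disc, 58 mm across (54 below z = 4), 15 mm high, lid fixed. Origin at the middle of its underside, z up. About 20 g. Two or three of the four dishes are present in a run (None: absent).
- dish_c: Closed petri dish with coloured (cream or pink) filling: a flat disc, 58 mm across (54 below z = 4), 15 mm high, lid fixed. Origin at the middle of its underside, z up. About 20 g. Two or three of the four dishes are present in a run (None: absent).
- dish_d: Closed petri dish with coloured (cream or pink) filling: a flat disc, 58 mm across (54 below z = 4), 15 mm high, lid fixed. Origin at the middle of its underside, z up. About 20 g. Two or three of the four dishes are present in a run (None: absent).
Not all that is in view belongs to the job. What is shaped like the dish_c but orange is not meant.

How it is judged:
By the outcome, as a careful person would: the job done as asked, in the order asked, and still so for the second after the job is handed in, with the robot touching nothing.
Of dish_a, dish_b, dish_c, dish_d only 2 to 3 are there at a start; the rules pass over those that are not, and their reading is None.
At some moment in a run one of dish_a, dish_b, dish_c, dish_d may be knocked a few centimetres aside while the robot is not near it.
It also fails if it takes over 210 s, if anything falls off the work surface, if the arm or the gripper's body presses on something with over 40 N, if the wrist force passes 120 N, or if a joint passes its speed limit or range.

## Working session

There is one attempt and no reset: what is moved stays moved. The work goes in short steps, Python scripts to look and compute and a tool call to move; the robot and the scene stay as the last step left them, time stands still between calls to the robot, and variables do not carry over. Pictures are saved under pics/ and viewed, about 12 in all and at most 16, crops included, and the job is handed in when it is done.

Besides the shell and the picture viewer there is one more tool, called after "Request:" as name(argument=value, ...), one argument or row to a line, values as JSON. play_rows: Moves the arm, as the interface text tells. Its arguments: {"type":"object","properties":{"rows":{"type":"array"}},"required":["rows"]}

```bash
ls; mkdir -p pics
cat > h.py <<'E'
from bench import *
import numpy as np, cv2
def cam(s):
    return np.array([[s['fx'],0,s['cx']],[0,s['fy'],s['cy']],[0,0,1.]]),cv2.Rodrigues(np.array(s['rvec'],float))[0],np.array(s['tvec'],float).ravel()
def w(s,rc,z):
    K,R,t=cam(s);d=R.T@np.linalg.inv(K)@np.array([rc[1],rc[0],1.]);c=-R.T@t
    return c+d*(z-c[2])/d[2]
def proj(s,p):
    K,R,t=cam(s);q=K@(R@np.array(p,float)+t);return q[:2]/q[2]
def save(s,n,crop=None,sc=1.5):
    im=cv2.cvtColor(s['pixels'],cv2.COLOR_RGB2BGR)
    if crop: r0,r1,c0,c1=crop;im=im[r0:r1,c0:c1]
    cv2.imwrite('pics/'+n,cv2.resize(im,None,fx=sc,fy=sc,interpolation=cv2.INTER_CUBIC))
E
python3 - <<'E'
from h import *
np.set_printoptions(precision=3,suppress=True)
ss={n:snapshot(n) for n in('scene','top')}
import pickle;pickle.dump(ss,open('s0.pkl','wb'))
for n,s in ss.items():
    save(s,n+'0.png')
    K,R,t=cam(s);print(n,-R.T@t,s['fx'])
    for l,z in(('dish_a',.015),('dish_tray',.033),('bolt_knob',.1),('plunger_top',.112),('hood_bar',.085),('tin',.033),('amber_bottle',.136),('cabinet',.03),('catch_tab',.06),('hood',.108)):
        try:
            for d in silhouettes(n,l)[:5]: print(n,l,round(d['confidence'],2),np.array(d['point']),w(s,d['point'],z),w(s,d['point'],z+.03)[:2],d['mask'].sum())
        except Exception as e: print(l,e)
print(get_obs())
E
```

```text
pics
scene [-0.097  1.267  1.263] 479.9887477943622
scene dish_a 0.69 [290.9 232.3] [0.434 0.362 0.015] [0.421 0.384] 233
scene dish_a 0.67 [229.7 171.5] [0.783 0.219 0.015] [0.762 0.244] 151
scene dish_a 0.66 [277.8 194.3] [0.575 0.376 0.015] [0.559 0.398] 197
scene dish_a 0.36 [221.7 236.8] [0.591 0.058 0.015] [0.574 0.087] 2384
scene dish_tray 0.58 [293.6 209.5] [0.485 0.421 0.033] [0.471 0.442] 2118
scene bolt_knob 0.74 [243.1 248.9] [0.453 0.215 0.1  ] [0.439 0.242] 150
scene bolt_knob 0.72 [290.5 211.9] [0.454 0.453 0.1  ] [0.439 0.474] 2223
scene bolt_knob 0.18 [234.4 239.5] [0.503 0.193 0.1  ] [0.487 0.221] 4087
scene plunger_top 0.56 [238.7 215.8] [0.557 0.263 0.112] [0.54  0.289] 85
scene plunger_top 0.24 [222.9 238.9] [0.528 0.153 0.112] [0.511 0.182] 2436
scene hood_bar 0.68 [218.9 233.7] [0.57  0.118 0.085] [0.553 0.147] 2563
scene amber_bottle 0.69 [153.7 330.7] [ 0.392 -0.396  0.136] [ 0.379 -0.352] 355
scene cabinet 0.71 [233.6 235.9] [0.553 0.131 0.03 ] [0.537 0.159] 4142
scene hood 0.93 [219.9 233.7] [0.554 0.145 0.108] [0.537 0.174] 2555
top [ 0.305 -0.069  1.371] 
[... 603 characters left out ...]
] [ 0.394 -0.102  0.033] [ 0.392 -0.101] 305
top amber_bottle 0.83 [257.9 395.7] [ 0.421 -0.498  0.136] [ 0.418 -0.488] 432
top cabinet 0.56 [198.  217.9] [0.549 0.098 0.03 ] [0.544 0.095] 6006
top hood 0.62 [192.1 217.7] [0.554 0.092 0.108] [0.548 0.089] 3955
{'time': 1.1, 'joint_positions': array([ 1.08 ,  0.087,  1.371,  0.   ,  1.684, -0.103]), 'qvel': array([-0.   ,  0.002, -0.001, -0.001, -0.001,  0.001]), 'joint_torque': array([  0.   , -34.005, -30.26 ,   0.072,   0.024,   0.   ]), 'tool_pos': array([0.208, 0.509, 0.206]), 'ee_rot': array([3.141, 0.   , 2.754]), 'wrist_force': array([-0.694, -0.535,  0.747]), 'wrist_torque': array([0.009, 0.018, 0.01 ]), 'width': 0.09403912914717209}
```

View pics/top0.png

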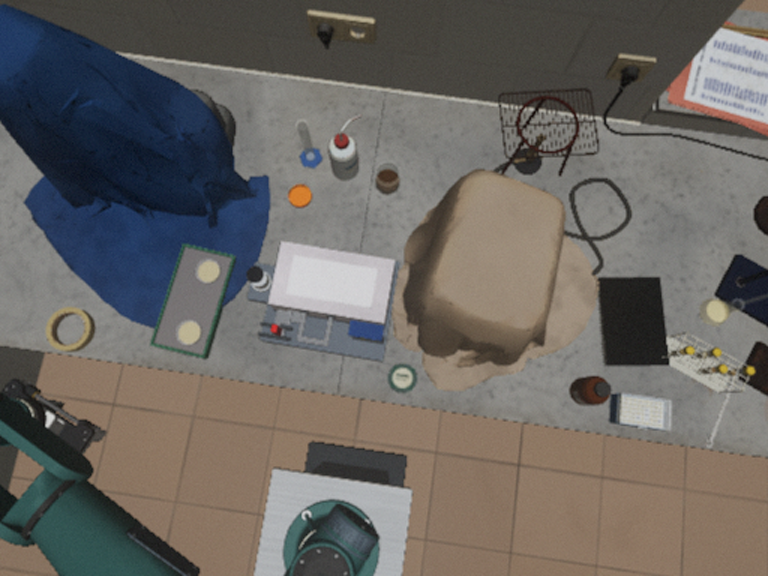

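View pics/scene0.png

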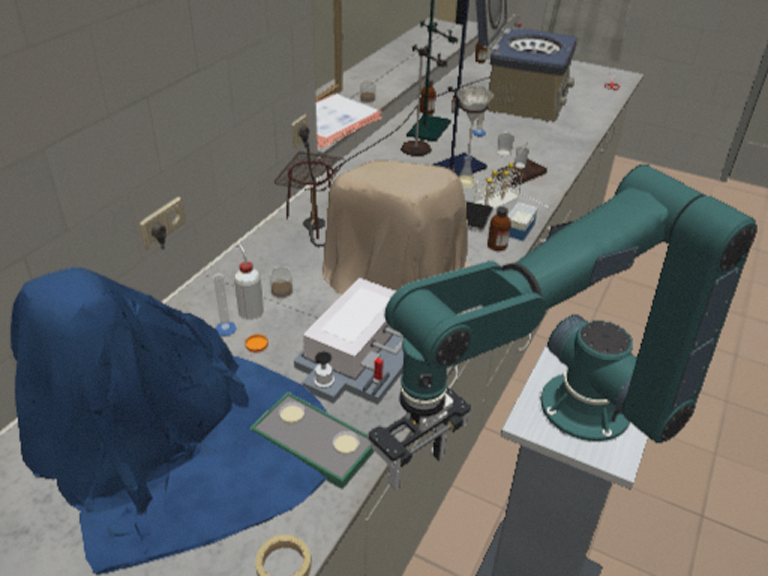

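Run:
```python
from h import *
import pickle;ss=pickle.load(open('s0.pkl','rb'))
s=ss['top'];print(w(s,(207,477),.015),w(s,(252,269),.033))
im=cv2.cvtColor(s['pixels'],cv2.COLOR_RGB2BGR)[150:245,155:270]
im=cv2.resize(im,None,fx=6,fy=6,interpolation=cv2.INTER_CUBIC)
for i in range(0,115,10): cv2.putText(im,str(155+i),(i*6,10),0,.4,(0,255,255),1);cv2.line(im,(i*6,12),(i*6,18),(0,255,255),1)
for i in range(0,95,10): cv2.putText(im,str(150+i),(0,i*6+4),0,.4,(0,255,0),1)
cv2.imwrite('pics/t1.png',im)
```

```text
[ 0.65125698 -0.81340174  0.015     ] [ 0.38851412 -0.10477501  0.033     ]
```

View pics/t1.png

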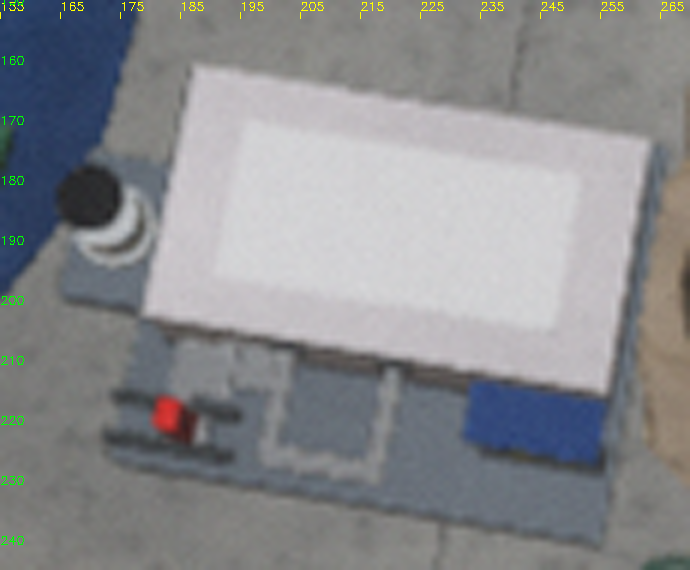

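Run:
```python
from h import *
import pickle;from scipy.optimize import least_squares
np.set_printoptions(precision=4,suppress=True)
ss=pickle.load(open('s0.pkl','rb'));s=ss['top']
M=np.array([(85,130,108),(85,-130,108),(-60,-130,108),(-60,130,108),(0,172,112),(-135,-140,30),(-135,150,30),(-110,105,100)])/1e3
P=np.array([(192,65),(655,140),(607,393),(143,315),(90,196),(600,547),(103,460),(168,412)])
P=(P+.5)/6-.5+np.array([155,150])
def W(q,m): c,n=np.cos(q[2]),np.sin(q[2]); return np.array([q[0]+c*m[0]-n*m[1],q[1]+n*m[0]+c*m[1],m[2]])
f=lambda q:np.concatenate([proj(s,W(q,m))-p for m,p in zip(M,P)])
r=least_squares(f,[.55,.1,-.15]);q=r.x;print(q,r.fun.reshape(-1,2))
pickle.dump(q,open('cab.pkl','wb'))
for n,m in dict(knob=(-110,105,100),drawn=(-110,137,100),bar=(-122,20,85),hinge=(90,0,30),tab=(-88,-85,62),plun=(0,172,112),m1=(26,-70,30),m2=(26,9,30),m3=(26,88,30)).items(): print(n,W(q,np.array(m)/1e3))
# scene check
s2=ss['scene']
im=cv2.cvtColor(s2['pixels'],cv2.COLOR_RGB2BGR)
for m in M: cv2.circle(im,tuple(np.round(proj(s2,W(q,m))).astype(int)),1,(0,0,255),-1)
cv2.imwrite('pics/sc1.png',cv2.resize(im[170:330,140:300],None,fx=4,fy=4))
# dishes both cams
for n in ss:
  snapshot(n)
  for d in silhouettes(n,'dish_a')[:5]: print(n,d['confidence'],w(ss[n],d['point'],.0385),d['mask'].sum())
# ray intersection
```

```text
[ 0.5592  0.0847 -0.028 ] [[ 0.5682 -0.0789]
 [-0.6294  0.1974]
 [-0.0101  0.2241]
 [-0.3736 -0.1149]
 [-0.3232 -0.1235]
 [ 0.2552 -0.2023]
 [ 0.3892 -0.0695]
 [ 0.1507  0.1723]]
knob [0.4522 0.1928 0.1   ]
drawn [0.453  0.2247 0.1   ]
bar [0.4378 0.1081 0.085 ]
hinge [0.6491 0.0822 0.03  ]
tab [0.4688 0.0022 0.062 ]
plun [0.564  0.2567 0.112 ]
m1 [0.5832 0.014  0.03  ]
m2 [0.5854 0.093  0.03  ]
m3 [0.5876 0.172  0.03  ]
scene 0.72 [0.7784 0.2391 0.0385] 177
scene 0.64 [0.5723 0.3876 0.0385] 212
scene 0.56 [0.4237 0.3908 0.0385] 219
top 0.7 [0.5652 0.3847 0.0385] 186
top 0.63 [0.7796 0.2052 0.0385] 199
```

View pics/sc1.png

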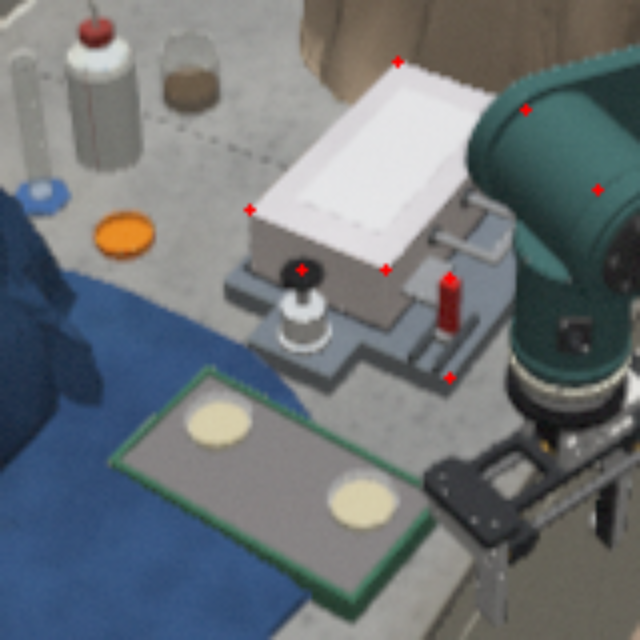

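Request:
play_rows(
  rows=[
    [0,[24.4,-34.4,0],[0,0,-1.21]],
    [0,[24.4,-34.4,0],[0,0,-1.21]],
    [0,[24.4,-34.4,0],[0,0,-1.21]],
    [0,[24.4,-34.4,0],[0,0,-1.21]],
    [0,[24.4,-34.4,0],[0,0,-1.21]],
    [0,[24.4,-34.4,0],[0,0,-1.21]],
    [0,[24.4,-34.4,0],[0,0,-1.21]],
    [0,[24.4,-34.4,0],[0,0,-1.21]],
  ],
)

```text
time: 1.97
tool_pos: [0.4016, 0.2355, 0.2059]
ee_rot: [3.14, -0.0, 1.748]
wrist_force: [0.3, 1.3, 0.3]
width: 0.0439
```

```bash
python3 -c "
from h import *
o=get_obs();print(o)
import bench;print([x for x in dir(bench) if not x.startswith('_')]);print(globals().get('tcp_to_grasp'))"
```

```text
{'time': 1.9667, 'joint_positions': array([ 4.08456282e-01, -1.03383264e-01,  1.55921281e+00,  4.52405852e-05,
        1.68462099e+00,  2.31486852e-01]), 'qvel': array([-1.07032468,  0.06076954, -0.05312466,  0.00249728, -0.0146227 ,
        0.42697279]), 'joint_torque': array([ 4.13914159e+00, -2.73589361e+01, -2.96906376e+01,  1.32166373e-02,
        2.73153596e-01, -3.64728291e-01]), 'tool_pos': array([0.40161296, 0.23550767, 0.20586655]), 'ee_rot': array([ 3.14049132e+00, -3.05772357e-04,  1.74777109e+00]), 'wrist_force': array([0.25352196, 1.33009619, 0.29595465]), 'wrist_torque': array([-0.03377877,  0.02910335,  0.00450492]), 'width': 0.04394478500053246}
['IKError', 'close_job', 'get_obs', 'silhouettes', 'snapshot', 'tcp_to_grasp']
0.0188
```

Request:
play_rows(
  rows=[
    [0,[5.1,-7.2,0],[0,0,-0.21]],
    [0,[5.1,-7.2,0],[0,0,-0.21]],
    [0,[5.1,-7.2,0],[0,0,-0.21]],
    [0,[5.1,-7.2,-4],[0,0,-0.21]],
    [0,[5.1,-7.2,-8],[0,0,-0.21]],
    [0,[5.1,-7.2,-11],[0,0,-0.21]],
    [0,[5.1,-7.2,-12],[0,0,-0.21]],
    [0,[5.1,-7.2,-12],[0,0,-0.21]],
  ],
)

```text
time: 2.63
tool_pos: [0.4492, 0.1651, 0.0824]
ee_rot: [-3.135, 0.002, 1.545]
wrist_force: [-0.0, -0.3, 0.1]
width: 0.0007
```

```bash
python3 -c "
from h import *
s=snapshot('scene');save(s,'a1.png',(150,330,130,330),3.5);print(get_obs()['tool_pos'],get_obs()['ee_rot'])"
```

```text
[0.45117894 0.16556162 0.08510944] [-3.13976826e+00  3.51308032e-04  1.54463107e+00]
```

View pics/a1.png

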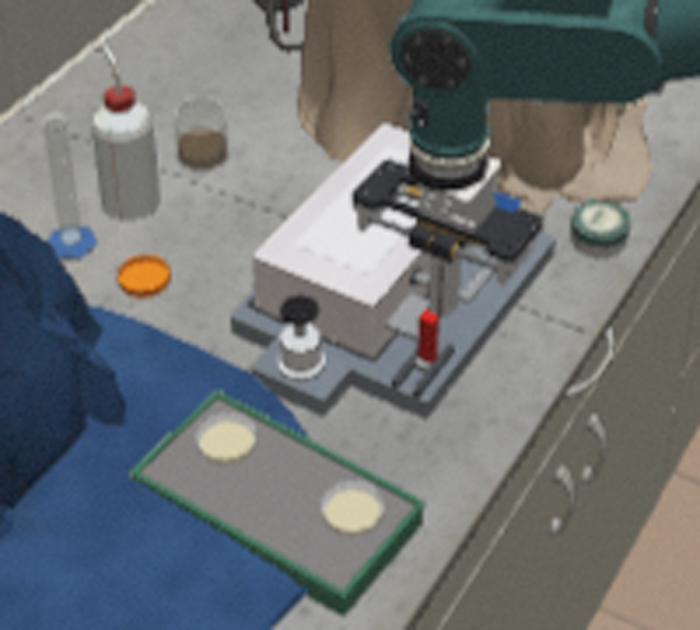

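Request:
play_rows(
  rows=[
    [0,[0,1,0],[0,0,0]],
    [0,[0,1.6,0],[0,0,0]],
    [0,[0,2.2,0],[0,0,0]],
    [0,[0,2.8,0],[0,0,0]],
    [0,[0,3.4,0],[0,0,0]],
    [0,[0,4.0,0],[0,0,0]],
    [0,[0,4.4,0],[0,0,0]],
    [0,[0,4.6,0],[0,0,0]],
  ],
)

```text
time: 3.35
tool_pos: [0.4524, 0.2079, 0.0865]
ee_rot: [3.14, 0.009, 1.544]
wrist_force: [1.4, -14.9, 6.8]
width: 0.0003
```

Request:
play_rows(
  rows=[
    [0,[0,0,0],[0,0,0]],
    [0,[0,0,0],[0,0,0]],
    [0,[0,-0.6,0],[0,0,0]],
    [9,[0,-0.6,3],[0,0,0]],
    [9,[0,-0.6,6],[0,0,0]],
    [9,[0,-0.6,6],[0,0,0]],
  ],
)

```text
time: 3.85
tool_pos: [0.4547, 0.2073, 0.1516]
ee_rot: [3.132, -0.006, 1.544]
wrist_force: [1.1, 1.2, 1.2]
width: 0.0167
```

```bash
python3 -c "
from h import *
s=snapshot('scene');save(s,'a2.png',(150,330,130,330),3.5);print(get_obs()['tool_pos'],get_obs()['width'])
s=snapshot('top')
for d in silhouettes('top','bolt_knob')[:2]:print(d['confidence'],w(s,d['point'],.09),d['mask'].sum())"
```

```text
[0.4536496  0.20693276 0.14899427] 0.021038999804975877
0.39 [0.47324434 0.20738946 0.09      ] 46
```

View pics/a2.png

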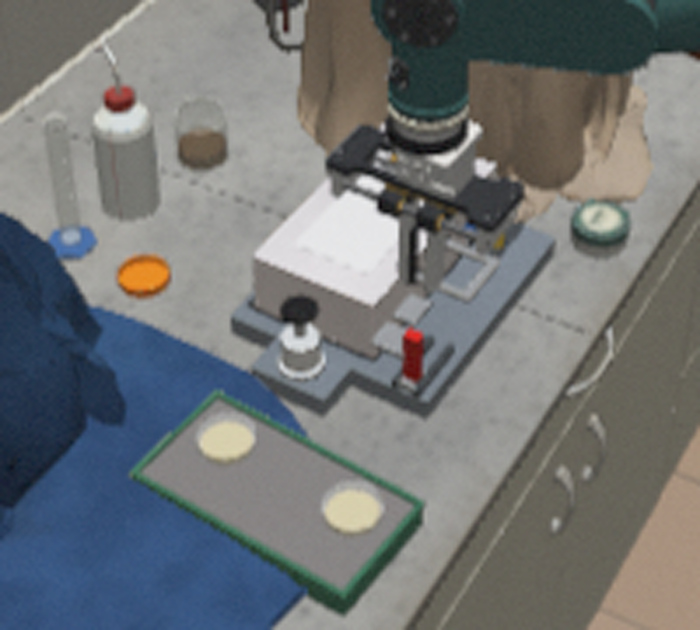

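Request:
play_rows(
  rows=[
    [5,[-1.6,-3,0],[0,0,0]],
    [5,[-1.6,-6.5,0],[0,0,0]],
    [5,[-1.6,-9.9,0],[0,0,0]],
    [5,[-1.6,-9.9,0],[0,0,0]],
    [5,[-1.6,-9.9,-3],[0,0,0]],
    [5,[-1.6,-9.9,-6],[0,0,0]],
    [5,[-1.6,-9.9,-8.2],[0,0,0]],
    [5,[-1.6,-9.9,-8.2],[0,0,0]],
  ],
)

```text
time: 4.67
tool_pos: [0.4303, 0.1063, 0.0566]
ee_rot: [-3.128, 0.001, 1.544]
wrist_force: [-1.3, 0.9, 0.2]
width: 0.0499
```

Request:
play_rows(
  rows=[
    [0,[0,0,0],[0,0,0]],
    [0,[0,0,0],[0,0,0]],
    [0,[0,0,0],[0,0,0]],
    [0,[0,0,0],[0,0,0]],
    [0,[0,0,0],[0,0,0]],
    [0,[0,0,0],[0,0,0]],
    [0,[0,0,0],[0,0,0]],
  ],
)

```text
time: 5.25
tool_pos: [0.4377, 0.1064, 0.0646]
ee_rot: [3.137, -0.001, 1.544]
wrist_force: [4.0, 0.2, 0.2]
width: 0.0109
```

Request:
play_rows(
  rows=[
    [0,[0.4,0,1.3],[0,0,0]],
    [0,[0.8,0,2.5],[0,0,0]],
    [0,[1.3,0,3.7],[0,0,0]],
    [0,[1.9,0,4.9],[0,0,0]],
    [0,[2.6,-0.1,6.0],[0,0,0]],
    [0,[3.0,-0.1,6.75],[0,0,0]],
    [0,[3.4,-0.1,7.3],[0,0,0]],
    [0,[3.6,-0.1,7.6],[0,0,0]],
  ],
)

```text
time: 5.92
tool_pos: [0.4714, 0.1055, 0.1389]
ee_rot: [-3.139, -0.0, 1.544]
wrist_force: [1.0, 2.2, -8.0]
width: 0.0109
```

Request:
play_rows(
  rows=[
    [0,[0,0,0],[0,0,0]],
    [0,[0,0,0],[0,0,0]],
  ],
)

```text
time: 6.08
tool_pos: [0.4717, 0.1055, 0.1393]
ee_rot: [-3.141, -0.0, 1.544]
wrist_force: [1.5, 2.7, -3.7]
width: 0.011
```

Request:
play_rows(
  rows=[
    [0,[0.15,0,0.2],[0,0,0]],
    [0,[0.3,0,0.4],[0,0,0]],
    [0,[0.3,0,0.4],[0,0,0]],
    [0,[0.3,0,0.4],[0,0,0]],
  ],
)

```text
time: 6.42
tool_pos: [0.4721, 0.1055, 0.1402]
ee_rot: [-3.134, 0.0, 1.544]
wrist_force: [-1.9, 3.3, -20.4]
width: 0.0109
```

Request:
play_rows(
  rows=[
    [0,[-0.3,0,-0.6],[0,0,0]],
    [0,[-0.5,0,-0.9],[0,0,0]],
    [4,[-0.5,0,-0.9],[0,0,0]],
    [4,[-0.5,0,-0.9],[0,0,0]],
    [4,[-0.5,0,-0.9],[0,0,0]],
    [4,[-0.5,0,-0.9],[0,0,0]],
    [4,[-0.5,0,1],[0,0,0]],
    [4,[-0.5,0,4],[0,0,0]],
  ],
)

```text
time: 7.08
tool_pos: [0.4683, 0.1047, 0.1812]
ee_rot: [-3.136, 0.002, 1.543]
wrist_force: [0.9, 0.3, 0.1]
width: 0.0398
```

```bash
python3 -c "
from h import *
o=get_obs();print(o['tool_pos'],o['width'],o['joint_positions'])"
```

```text
[0.46828277 0.10466483 0.18121393] 0.0397859329915577 [ 1.02228677e-01 -5.91362690e-02  1.56681173e+00 -7.72418274e-04
  1.63990899e+00  1.29607733e-01]
```

Request:
play_rows(
  rows=[
    [0,[0,0,3],[0,0,0.12]],
    [0,[-3,-3,3.5],[0,0,0.24]],
    [0,[-6,-6,3.5],[0,0,0.36]],
    [0,[-8.8,-7.5,3.5],[0,0,0.48]],
    [0,[-8.8,-7.5,3.5],[0,0,0.6]],
    [0,[-8.8,-7.5,3.5],[0,0,0.72]],
    [0,[-8.8,-7.5,3.5],[0,0,0.84]],
    [0,[-8.8,-7.5,3.5],[0,0,0.96]],
  ],
)

```text
time: 7.75
tool_pos: [0.3823, 0.0297, 0.2195]
ee_rot: [3.141, 0.003, 2.509]
wrist_force: [-0.1, 0.4, -0.6]
width: 0.0006
```

Request:
play_rows(
  rows=[
    [0,[0,0,0],[0,0,0.12]],
    [0,[0,0,0],[0,0,0.24]],
    [0,[0,0,0],[0,0,0.36]],
    [0,[0,0,0],[0,0,0.48]],
    [0,[0,0,0],[0,0,0.61]],
    [0,[0,0,0],[0,0,0.61]],
  ],
)

```text
time: 8.25
tool_pos: [0.3824, 0.0299, 0.2193]
ee_rot: [-3.141, 0.002, 3.116]
wrist_force: [-0.4, 1.1, -0.3]
width: 0.0005
```

Request:
play_rows(
  rows=[
    [0,[0,0,0],[0,-0.12,0]],
    [0,[0,0,0],[0,-0.24,0]],
    [0,[0,0,0],[0,-0.36,0]],
    [0,[0,0,0],[0,-0.48,0]],
    [0,[0,0,0],[0,-0.6,0]],
    [0,[0,0,0],[0,-0.6,0]],
    [0,[0,0,0],[0,-0.6,0]],
  ],
)

```text
time: 8.83
tool_pos: [0.3988, 0.0331, 0.2186]
ee_rot: [3.125, 0.582, 3.106]
wrist_force: [-0.4, -0.3, 0.0]
width: 0.0006
```

```bash
python3 -c "
from h import *
o=get_obs();print(o['tool_pos'],o['ee_rot'],o['width'],o['joint_positions'])
save(snapshot('scene'),'a3.png',(130,310,130,350),3.5)"
```

```text
[0.39875739 0.03313183 0.21855247] [3.1250172  0.58234849 3.10618435] 0.0005585281716287917 [-0.11029031 -0.75590711  2.06500323  0.060745    1.25302291 -1.65242343]
```

View pics/a3.png

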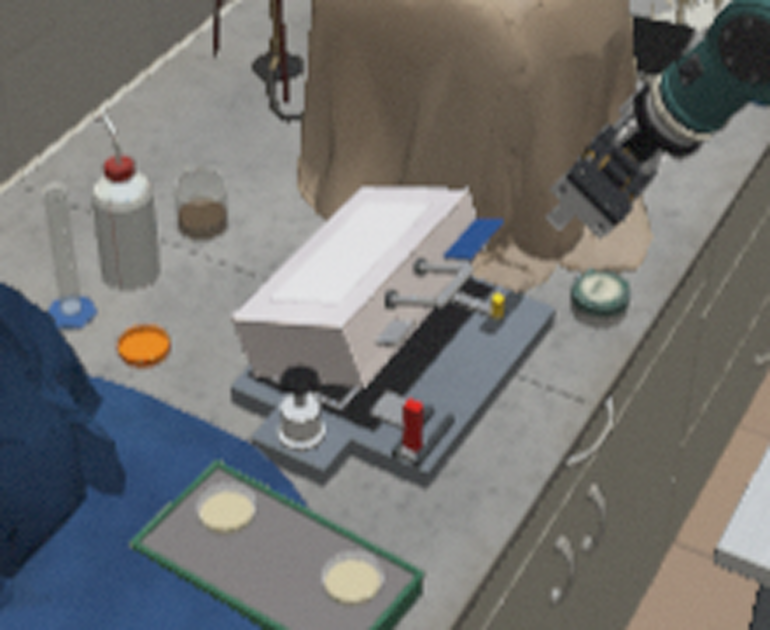

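Request:
play_rows(
  rows=[
    [0,[0.5,-0.4,-3],[0,0,0]],
    [0,[1,-0.4,-6],[0,0,0]],
    [0,[1.5,-0.4,-8.9],[0,0,0]],
    [0,[1.5,-0.4,-8.9],[0,0,0]],
    [0,[1.5,-0.4,-8.9],[0,0,0]],
  ],
)

```text
time: 9.3
tool_pos: [0.4145, 0.0292, 0.131]
ee_rot: [3.126, 0.584, 3.108]
wrist_force: [-0.1, -0.5, 0.5]
width: 0.0006
```

Request:
play_rows(
  rows=[
    [0,[1.9,0,-2.8],[0,0,0]],
    [0,[3.6,0,-5.5],[0,0,0]],
    [0,[5,0,-7.5],[0,0,0]],
    [0,[5.6,0,-8.4],[0,0,0]],
    [0,[5.6,0,-8.4],[0,0,0]],
    [0,[5.6,0,-8.4],[0,0,0]],
  ],
)

```text
time: 9.8
tool_pos: [0.4727, 0.0291, 0.0496]
ee_rot: [3.126, 0.589, 3.108]
wrist_force: [-0.4, -0.2, 0.8]
width: 0.0005
```

```bash
python3 -c "
from h import *
o=get_obs();print(o['tool_pos'],o['wrist_force'])
save(snapshot('scene'),'a4.png',(180,270,180,310),5)"
```

```text
[0.47271444 0.02907153 0.04962325] [-0.37080714 -0.20754509  0.79376025]
```

View pics/a4.png

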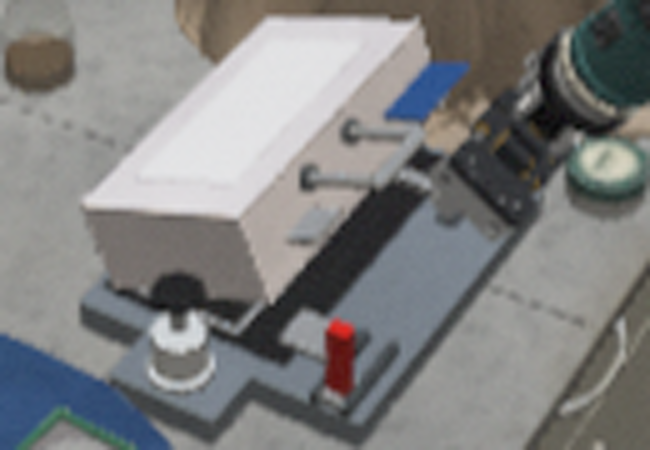

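Request:
play_rows(
  rows=[
    [0,[0,-0.7,-0.2],[0,0,0]],
    [0,[0,-1.3,-0.2],[0,0,0]],
    [0,[0,-1.9,-0.2],[0,0,0]],
    [0,[0,-2.5,-0.2],[0,0,0]],
    [0,[0,-3.0,-0.2],[0,0,0]],
    [0,[0,-3.5,-0.2],[0,0,0]],
    [0,[0,-3.8,-0.2],[0,0,0]],
    [0,[0,-3.9,-0.2],[0,0,0]],
  ],
)

```text
time: 10.52
tool_pos: [0.4719, -0.0086, 0.0477]
ee_rot: [3.121, 0.59, 3.106]
wrist_force: [-3.9, 11.0, 6.6]
width: 0.0006
```

Request:
play_rows(
  rows=[
    [0,[0,0,0],[0,0,0]],
    [0,[0,0,0],[0,0,0]],
  ],
)

```text
time: 10.68
tool_pos: [0.4719, -0.0085, 0.0476]
ee_rot: [3.122, 0.59, 3.107]
wrist_force: [-3.0, 7.0, 4.8]
width: 0.0004
```

Request:
play_rows(
  rows=[
    [0,[0,0.8,0],[0,0,0]],
    [0,[-1.7,1,2.6],[0,0,0]],
    [0,[-3.6,1,5.5],[0,0,0]],
    [0,[-5.2,1,8.5],[0,0,0]],
    [0,[-6,2,12],[0,0.12,0]],
    [0,[-6,3,15],[0,0.24,0]],
    [0,[-6,4,17],[0,0.36,0]],
    [0,[-6,4,18],[0,0.48,0]],
  ],
)

```text
time: 11.35
tool_pos: [0.4124, 0.0314, 0.2328]
ee_rot: [-3.141, 0.115, 3.115]
wrist_force: [0.6, 0.3, 0.5]
width: 0.0004
```

Request:
play_rows(
  rows=[
    [0,[0,0,0],[0,0.11,0]],
    [4,[0,0,0],[0,0.11,-0.12]],
    [4,[0,0,0],[0,0.11,-0.24]],
    [4,[0,0,0],[0,0.11,-0.36]],
    [4,[0,0,0],[0,0.11,-0.48]],
    [4,[0,0,0],[0,0.11,-0.6]],
    [4,[0,0,0],[0,0.11,-0.72]],
    [4,[0,0,0],[0,0.11,-0.84]],
  ],
)

```text
time: 12.02
tool_pos: [0.4112, 0.0301, 0.2266]
ee_rot: [-3.098, 0.013, 2.269]
wrist_force: [-1.4, 1.0, -0.2]
width: 0.0395
```

```bash
python3 -c "
from h import *
from scipy.spatial.transform import Rotation as R
o=get_obs();print(o['tool_pos'],o['ee_rot'],(R.from_euler('xyz',[np.pi,0,1.543])*R.from_euler('xyz',o['ee_rot']).inv()).as_rotvec())"
```

```text
[0.41117231 0.03010091 0.22664634] [-3.09843403  0.01271854  2.26925196] [ 0.02679523 -0.03738492 -0.72585279]
```

Request:
play_rows(
  rows=[
    [4,[1,1.5,0],[0.0,-0.006,-0.12]],
    [4,[2,3,0],[0.009,-0.012,-0.24]],
    [4,[3,5,0],[0.013,-0.018,-0.36]],
    [4,[4,6.5,0],[0.018,-0.024,-0.48]],
    [4,[5.9,7.7,0],[0.022,-0.03,-0.6]],
    [4,[5.9,7.7,0],[0.027,-0.037,-0.726]],
    [4,[5.9,7.7,0],[0.027,-0.037,-0.726]],
    [4,[5.9,7.7,0],[0.027,-0.037,-0.726]],
  ],
)

```text
time: 12.68
tool_pos: [0.4699, 0.1071, 0.2261]
ee_rot: [-3.141, -0.003, 1.552]
wrist_force: [0.2, 0.2, -0.5]
width: 0.0401
```

```bash
python3 -c "
from h import *
o=get_obs();print(o['tool_pos'],o['ee_rot'],o['width'])
save(snapshot('scene'),'a5.png',(130,280,150,330),4)"
```

```text
[0.46991391 0.1071194  0.22606484] [-3.14123531 -0.00332495  1.55217266] 0.04007721658073834
```

View pics/a5.png

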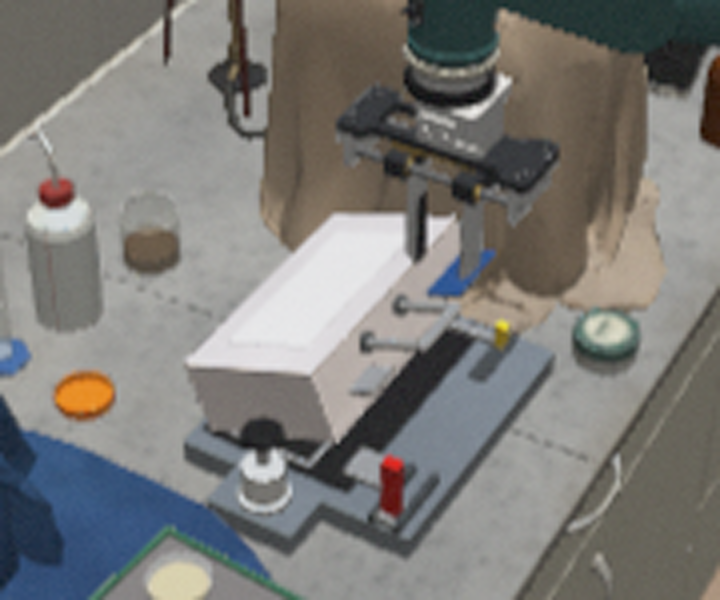

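Request:
play_rows(
  rows=[
    [4,[0,0,-3],[0,0,-0.009]],
    [4,[0,0,-6],[0,0,-0.009]],
    [4,[0,0,-8.9],[0,0,-0.009]],
    [4,[0,0,-8.9],[0,0,-0.009]],
    [0,[0,0,-8.9],[0,0,-0.009]],
    [0,[0,0,-8.9],[0,0,-0.009]],
    [0,[0,0,-8.9],[0,0,-0.009]],
    [0,[0,0,-8.9],[0,0,-0.009]],
  ],
)

```text
time: 13.4
tool_pos: [0.4711, 0.1073, 0.1381]
ee_rot: [3.14, -0.004, 1.54]
wrist_force: [-0.2, -0.2, 0.1]
width: 0.0166
```

Request:
play_rows(
  rows=[
    [0,[0,0,0],[0,0,0]],
    [0,[0,0,0],[0,0,0]],
  ],
)

```text
time: 13.57
tool_pos: [0.4703, 0.1073, 0.1371]
ee_rot: [-3.141, -0.004, 1.54]
wrist_force: [-0.5, 0.1, 2.8]
width: 0.0108
```

Request:
play_rows(
  rows=[
    [0,[0.9,0,1.2],[0,0,0]],
    [0,[1.9,-0.05,2.4],[0,0,0]],
    [0,[3.0,-0.1,3.5],[0,0,0]],
    [0,[4.2,-0.1,4.5],[0,0,0]],
    [0,[5.4,-0.15,5.4],[0,0,0]],
    [0,[6.7,-0.2,6.2],[0,0,0]],
    [0,[8.0,-0.2,7.0],[0,0,0]],
    [0,[9.4,-0.25,7.6],[0,0,0]],
  ],
)

```text
time: 14.23
tool_pos: [0.5611, 0.1051, 0.2139]
ee_rot: [-3.133, -0.004, 1.541]
wrist_force: [-8.0, -0.2, 8.0]
width: 0.0109
```

Request:
play_rows(
  rows=[
    [0,[1.5,0,0.5],[0,0,0]],
    [0,[2.9,-0.1,1.0],[0,0,0]],
    [0,[4.5,-0.1,1.3],[0,0,0]],
    [0,[6.0,-0.2,1.55],[0,0,0]],
    [0,[7.5,-0.2,1.65],[0,0,0]],
    [0,[9.0,-0.3,1.7],[0,0,0]],
    [0,[10.5,-0.3,1.6],[0,0,0]],
    [0,[12.0,-0.35,1.4],[0,0,0]],
  ],
)

```text
time: 14.9
tool_pos: [0.6834, 0.102, 0.2271]
ee_rot: [-3.138, -0.005, 1.541]
wrist_force: [-2.6, 0.2, 1.5]
width: 0.0111
```

Request:
play_rows(
  rows=[
    [0,[1.3,0,-0.3],[0,0,0]],
    [0,[2.6,-0.1,-0.6],[0,0,0]],
    [0,[3.8,-0.1,-1.0],[0,0,0]],
    [0,[3.8,-0.1,-1.0],[0,0,0]],
    [0,[3.8,-0.1,-1.0],[0,0,0]],
  ],
)

```text
time: 15.32
tool_pos: [0.7236, 0.1011, 0.2155]
ee_rot: [3.141, -0.005, 1.541]
wrist_force: [4.0, 1.7, 0.4]
width: 0.0115
```

Request:
play_rows(
  rows=[
    [4,[0,0,0],[0,0,0]],
    [4,[0,0,0],[0,0,0]],
    [4,[0,0,0],[0,0,0]],
    [4,[0,0,2],[0,0,0]],
    [4,[0,0,5],[0,0,0]],
    [6,[-3,0,6],[0,0,0]],
    [8,[-7,0,6],[0,0,0]],
    [9,[-11,0,6],[0,0,0]],
  ],
)

```text
time: 15.98
tool_pos: [0.6108, 0.0997, 0.2755]
ee_rot: [-3.139, -0.003, 1.539]
wrist_force: [-0.5, -0.3, 0.1]
width: 0.0564
```

```bash
cat > d.py <<'E'
from h import *
o=get_obs();print(o['time'],o['tool_pos'],o['ee_rot'],o['width'])
for n in('top','scene'):
    s=snapshot(n)
    for d in silhouettes(n,'dish_a')[:6]: print(n,round(d['confidence'],2),np.round(w(s,d['point'],.0385),4),d['mask'].sum())
E
python3 d.py; python3 -c "
from h import *
save(snapshot('scene'),'a6.png',(100,360,80,370),2.7)"
```

```text
15.9833 [0.61076075 0.09973793 0.27552699] [-3.13873058e+00 -3.02683617e-03  1.53946107e+00] 0.0564093539587144
top 0.64 [0.5639 0.3833 0.0385] 225
top 0.56 [0.4248 0.3857 0.0385] 253
scene 0.79 [0.4268 0.3811 0.0385] 208
scene 0.73 [0.5682 0.3883 0.0385] 208
scene 0.61 [0.7707 0.2297 0.0385] 139
scene 0.59 [ 0.3795 -0.0733  0.0385] 254
```

View pics/a6.png

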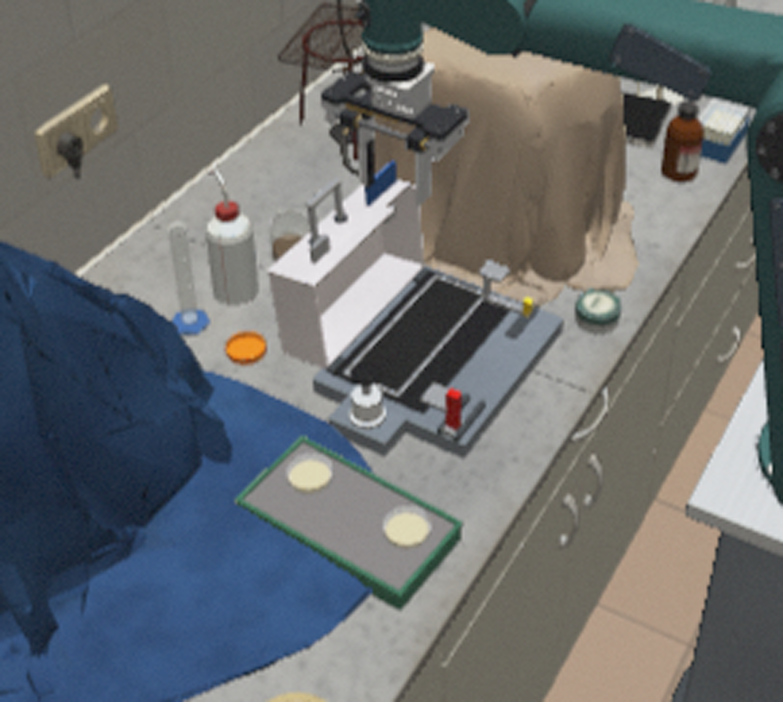

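Request:
play_rows(
  rows=[
    [9,[-4.5,4,0],[0,0,0]],
    [9,[-4.5,8,0],[0,0,0]],
    [9,[-4.5,12,0],[0,0,0]],
    [9,[-4.5,16,0],[0,0,0]],
    [9,[-4.5,20,0],[0,0,0]],
    [9,[-4.5,24,-2],[0,0,0]],
    [9,[-4.5,27,-5],[0,0,0]],
    [9,[-4.5,28.6,-8],[0,0,0]],
  ],
)

```text
time: 16.9
tool_pos: [0.5691, 0.3902, 0.199]
ee_rot: [3.138, -0.008, 1.542]
wrist_force: [1.4, -0.4, 0.7]
width: 0.0901
```

Request:
play_rows(
  rows=[
    [9,[0,0,-3],[0,0,0]],
    [9,[0,0,-6],[0,0,0]],
    [9,[0,0,-9],[0,0,0]],
    [9,[0,0,-10],[0,0,0]],
    [9,[0,0,-10],[0,0,0]],
    [9,[0,0,-10],[0,0,0]],
  ],
)

```text
time: 17.4
tool_pos: [0.5678, 0.3857, 0.0971]
ee_rot: [-3.139, -0.004, 1.54]
wrist_force: [-0.1, -0.2, 0.7]
width: 0.0898
```

```bash
python3 d.py; python3 -c "
from h import *
save(snapshot('scene'),'a7.png',(190,320,100,280),4)"
```

```text
17.4 [0.56780716 0.38565022 0.09711397] [-3.1389741  -0.00363661  1.53973254] 0.08975132959772171
top 0.66 [0.5702 0.3904 0.0385] 202
top 0.56 [0.7897 0.2077 0.0385] 64
scene 0.58 [0.4248 0.3876 0.0385] 190
scene 0.56 [0.573  0.3961 0.0385] 226
```

View pics/a7.png

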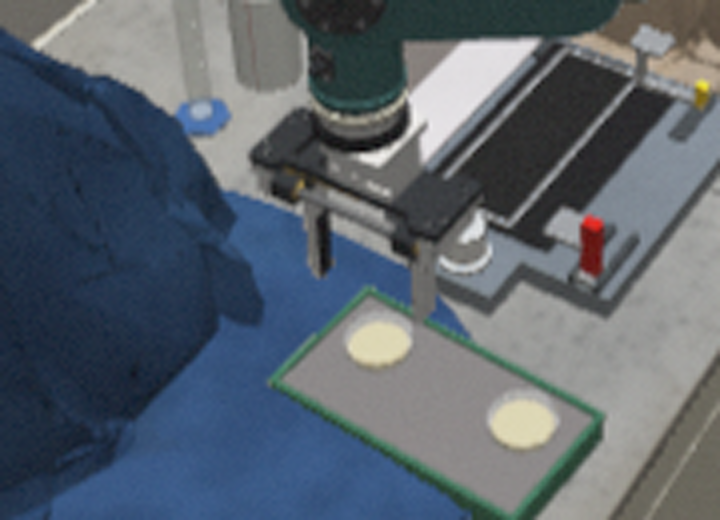

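```bash
cat > c.py <<'E'
from h import *
for n in('scene','top'):
    s=snapshot(n);hsv=cv2.cvtColor(s['pixels'],cv2.COLOR_RGB2HSV)
    m=((hsv[...,0]>18)&(hsv[...,0]<36)&(hsv[...,1]>35)&(hsv[...,2]>150)).astype(np.uint8)
    k,_,st,ce=cv2.connectedComponentsWithStats(m)
    for i in range(1,k):
        p=w(s,ce[i][::-1],.036)
        if st[i,4]>60 and .3<p[0]<.75 and -.2<p[1]<.5: print(n,st[i,4],np.round(p,4))
E
python3 c.py
```

```text
scene 125 [0.5683 0.3845 0.036 ]
scene 145 [0.4206 0.3985 0.036 ]
top 154 [0.569  0.3834 0.036 ]
```

Request:
play_rows(
  rows=[
    [9,[0,-0.1,-2],[0,0,0]],
    [9,[0,-0.1,-4],[0,0,0]],
    [9,[0,-0.1,-5.5],[0,0,0]],
    [9,[0,-0.1,-5.8],[0,0,0]],
    [9,[0,-0.1,-5.8],[0,0,0]],
    [4,[0,-0.1,-5.8],[0,0,0]],
    [4,[0,-0.1,-5.8],[0,0,0]],
    [4,[0,-0.1,-5.8],[0,0,0]],
  ],
)

```text
time: 18.42
tool_pos: [0.5676, 0.385, 0.0408]
ee_rot: [-3.141, -0.005, 1.54]
wrist_force: [1.3, -0.1, -0.0]
width: 0.0731
```

Request:
play_rows(
  rows=[
    [4,[0,0,0],[0,0,0]],
    [4,[0,0,0],[0,0,0]],
    [4,[0,0,0],[0,0,0]],
  ],
)

```text
time: 18.67
tool_pos: [0.567, 0.3846, 0.0395]
ee_rot: [-3.14, -0.004, 1.54]
wrist_force: [0.4, 0.4, 1.3]
width: 0.0558
```

Request:
play_rows(
  rows=[
    [4,[0,0,0],[0,0,0]],
    [4,[0,0,0],[0,0,0]],
    [4,[0,0,3],[0,0,0]],
    [4,[0,0,6],[0,0,0]],
    [4,[0,0,9],[0,0,0]],
    [4,[0,0,12],[0,0,0]],
    [4,[0,0,12],[0,0,0]],
  ],
)

```text
time: 19.25
tool_pos: [0.5696, 0.3861, 0.1674]
ee_rot: [3.133, -0.011, 1.54]
wrist_force: [1.0, 0.7, 1.3]
width: 0.0557
```

```bash
python3 c.py;python3 -c "
from h import *
save(snapshot('scene'),'a8.png',(190,320,100,280),4)"
```

```text
scene 113 [0.6495 0.2847 0.036 ]
scene 145 [0.4206 0.3985 0.036 ]
top 148 [0.5978 0.4269 0.036 ]
```

View pics/a8.png

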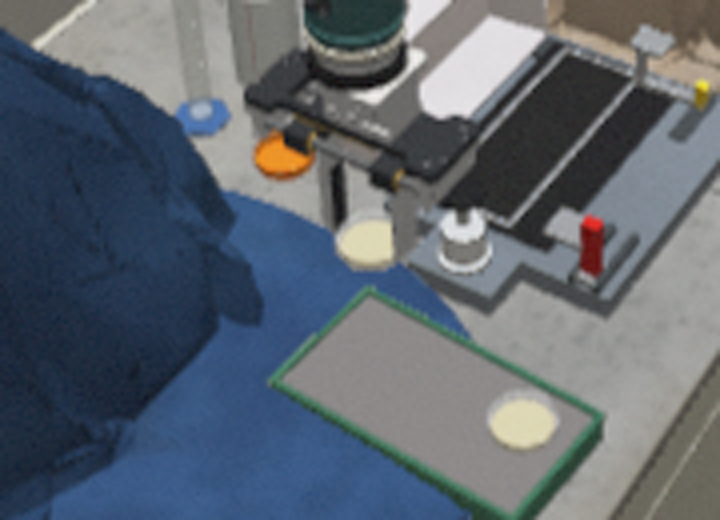

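Request:
play_rows(
  rows=[
    [4,[0,-1,2],[0,0,0.12]],
    [4,[0,-4,4],[0,0,0.24]],
    [4,[0.3,-8,4],[0,0,0.36]],
    [4,[0.6,-12,4],[0,0,0.48]],
    [4,[0.9,-16,4],[0,0,0.6]],
    [4,[1.2,-20,4],[0,0,0.72]],
    [4,[1.4,-24,4],[0,0,0.84]],
    [4,[1.4,-28,4],[0,0,0.96]],
  ],
)

```text
time: 20.07
tool_pos: [0.5793, 0.1039, 0.1953]
ee_rot: [-3.135, -0.007, 2.501]
wrist_force: [0.3, -1.2, -0.2]
width: 0.0557
```

Request:
play_rows(
  rows=[
    [4,[0,-2,0],[0,0,0.12]],
    [4,[0,-4.1,0],[0,0,0.24]],
    [4,[0,-4.1,0],[0,0,0.36]],
    [4,[0,-4.1,0],[0,0,0.48]],
    [4,[0,-4.1,0],[0,0,0.61]],
    [4,[0,-4.1,0],[0,0,0.61]],
  ],
)

```text
time: 20.57
tool_pos: [0.5794, 0.0646, 0.1956]
ee_rot: [-3.138, -0.009, 3.107]
wrist_force: [-0.0, -0.5, -0.1]
width: 0.0558
```

```bash
cat > o.py <<'E'
from h import *
import sys
from scipy.spatial.transform import Rotation as R
o=get_obs();print(o['time'],o['tool_pos'],o['width'],(R.from_euler('xyz',[np.pi,0,float(sys.argv[1])])*R.from_euler('xyz',o['ee_rot']).inv()).as_rotvec())
E
python3 o.py 3.1136
```

```text
20.5667 [0.57939034 0.0645832  0.19555221] 0.05577162893994545 [ 0.00301996 -0.00908287  0.00642838]
```

Request:
play_rows(
  rows=[
    [4,[0.3,-0.05,-4],[0.003,-0.009,0.006]],
    [4,[0.3,-0.05,-8],[0.003,-0.009,0.006]],
    [4,[0.3,-0.05,-11],[0.003,-0.009,0.006]],
    [4,[0.3,-0.05,-13.5],[0.003,-0.009,0.006]],
    [4,[0.3,-0.05,-14.8],[0.003,-0.009,0.006]],
    [4,[0.3,-0.05,-15.3],[0.003,-0.009,0.006]],
    [4,[0.3,-0.05,-15.5],[0.003,-0.009,0.006]],
    [4,[0.3,-0.05,-15.5],[0.003,-0.009,0.006]],
  ],
)

```text
time: 21.23
tool_pos: [0.5843, 0.0645, 0.0444]
ee_rot: [3.141, 0.007, 3.111]
wrist_force: [-0.7, -0.4, -0.1]
width: 0.0559
```

```bash
python3 o.py 3.1136; python3 c.py
```

```text
21.2333 [0.58426852 0.06451729 0.04441485] 0.0559331205453524 [-0.00015003  0.0065179   0.00279945]
scene 145 [0.4206 0.3985 0.036 ]
top 165 [0.421  0.3971 0.036 ]
```

Request:
play_rows(
  rows=[
    [4,[0,0,0],[0,0,0]],
    [4,[0,0,0],[0,0,0]],
    [4,[0,0,0],[0,0,0]],
  ],
)

```text
time: 21.58
tool_pos: [0.5844, 0.0644, 0.0449]
ee_rot: [3.141, 0.007, 3.111]
wrist_force: [-0.6, 0.7, -0.6]
width: 0.0555
```

Request:
play_rows(
  rows=[
    [4,[0,0,-0.2],[0,0,0]],
    [4,[0,0,-0.4],[0,0,0]],
    [4,[0,0,-0.5],[0,0,0]],
    [4,[0,0,-0.5],[0,0,0]],
    [4,[0,0,-0.5],[0,0,0]],
  ],
)

```text
time: 22.0
tool_pos: [0.5839, 0.0644, 0.0395]
ee_rot: [3.141, 0.006, 3.111]
wrist_force: [-1.0, -0.6, 4.6]
width: 0.0556
```

Contact (4.6 N up). Release and rise.

Request:
play_rows(
  rows=[
    [7.2,[0,0,0],[0,0,0]],
    [7.2,[0,0,0],[0,0,0]],
    [7.2,[0,0,0],[0,0,0]],
    [7.2,[0,0,0],[0,0,0]],
    [7.2,[0,0,2],[0,0,0]],
    [9,[0,0,6],[0,0,0]],
    [9,[0,0,10],[0,0,0]],
    [9,[0,0,14],[0,0,0]],
  ],
)

```text
time: 22.67
tool_pos: [0.583, 0.0644, 0.1793]
ee_rot: [3.141, 0.003, 3.112]
wrist_force: [0.3, -0.4, 1.5]
width: 0.0881
```

Request:
play_rows(
  rows=[
    [9,[-1,3,0],[0,0,0]],
    [9,[-3,6.5,0],[0,0,0]],
    [9,[-5,10,0],[0,0,0]],
    [9,[-7,13.5,0],[0,0,0]],
    [9,[-9,17,0],[0,0,0]],
    [9,[-11,20,0],[0,0,0]],
    [9,[-13,23,0],[0,0,0]],
    [9,[-14,25,0],[0,0,0]],
  ],
)

```text
time: 23.33
tool_pos: [0.4412, 0.3169, 0.1786]
ee_rot: [3.14, 0.004, 3.114]
wrist_force: [-0.6, 0.0, 0.3]
width: 0.09
```

```bash
python3 o.py 3.1136; python3 c.py;python3 d.py
```

```text
23.3333 [0.4411642  0.31691086 0.17863858] 0.09001987293363088 [-0.0009893   0.0043893  -0.00054566]
scene 144 [0.4207 0.3986 0.036 ]
top 160 [0.5863 0.0657 0.036 ]
23.4333 [0.44167196 0.31718455 0.17851383] [3.14049297 0.00464425 3.11680325] 0.08970655718863636
top 0.24 [ 0.3877 -0.1108  0.0385] 319
scene 0.45 [0.7629 0.2291 0.0385] 157
```

Request:
play_rows(
  rows=[
    [9,[-1,4,0],[0,0,0]],
    [9,[-2.1,8.1,-2],[0,0,0]],
    [9,[-2.1,8.1,-5],[0,0,0]],
    [9,[-2.1,8.1,-8],[0,0,0]],
    [9,[-2.1,8.1,-11],[0,0,0]],
    [9,[-2.1,8.1,-12.5],[0,0,0]],
    [9,[-2.1,8.1,-12.9],[0,0,0]],
    [9,[-2.1,8.1,-12.9],[0,0,0]],
  ],
)

```text
time: 24.3
tool_pos: [0.4228, 0.3937, 0.0481]
ee_rot: [-3.139, 0.003, 3.109]
wrist_force: [-0.3, -0.2, 1.7]
width: 0.0903
```

Request:
play_rows(
  rows=[
    [9,[0,0,0],[0,0,0]],
    [9,[0,0,0],[0,0,0]],
  ],
)

```text
time: 24.47
tool_pos: [0.4244, 0.3958, 0.052]
ee_rot: [3.139, 0.009, 3.11]
wrist_force: [1.1, 0.5, -0.4]
width: 0.0897
```

```bash
python3 o.py 3.1136; python3 c.py;python3 -c "
from h import *
save(snapshot('scene'),'a9.png',(190,320,110,310),4)"
```

```text
24.4667 [0.42438619 0.39583358 0.05197118] 0.08974576305980143 [-0.00244408  0.00857775  0.00324685]
scene 139 [0.4203 0.3981 0.036 ]
top 158 [0.586  0.0658 0.036 ]
```

View pics/a9.png

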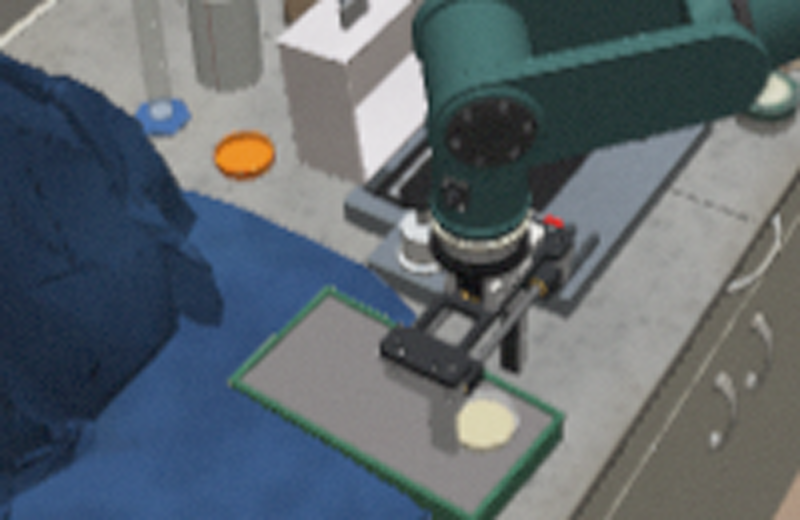

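Request:
play_rows(
  rows=[
    [9,[-0.4,0.2,-0.5],[0,0,0]],
    [9,[-0.4,0.2,-1.0],[0,0,0]],
    [9,[-0.4,0.2,-1.2],[0,0,0]],
    [9,[-0.4,0.2,-1.2],[0,0,0]],
    [9,[-0.4,0.2,-1.2],[0,0,0]],
  ],
)

```text
time: 25.03
tool_pos: [0.4183, 0.3973, 0.0372]
ee_rot: [-3.141, 0.005, 3.112]
wrist_force: [1.1, 0.3, 0.4]
width: 0.0897
```

Request:
play_rows(
  rows=[
    [4,[0.1,0,0.1],[0,0,0]],
    [4,[0.1,0,0.1],[0,0,0]],
    [4,[0.1,0,0.1],[0,0,0]],
    [4,[0.1,0,0.1],[0,0,0]],
    [4,[0.1,0,0.1],[0,0,0]],
    [4,[0.1,0,0.1],[0,0,0]],
    [4,[0.1,0,0.1],[0,0,0]],
    [4,[0.1,0,0.1],[0,0,0]],
  ],
)

```text
time: 25.7
tool_pos: [0.4198, 0.3974, 0.0389]
ee_rot: [3.141, 0.006, 3.111]
wrist_force: [-0.2, 0.1, 0.1]
width: 0.0552
```

Request:
play_rows(
  rows=[
    [4,[0,0,0],[0,0,0]],
    [4,[0,0,0],[0,0,0]],
    [4,[0,0,2],[0,0,0]],
    [4,[0,0,5],[0,0,0]],
    [4,[0,0,9],[0,0,0]],
    [4,[0,0,13],[0,0,0]],
    [4,[0,0,16],[0,0,0]],
    [4,[0,0,16],[0,0,0]],
  ],
)

```text
time: 26.37
tool_pos: [0.4225, 0.3998, 0.2079]
ee_rot: [3.131, 0.017, 3.112]
wrist_force: [1.4, 0.7, 1.6]
width: 0.0554
```

```bash
python3 o.py 3.1136; python3 c.py
```

```text
26.3667 [0.42248232 0.39975298 0.20791939] 0.05542406994872613 [-0.00963661  0.01745629  0.00201022]
scene 98 [0.4995 0.2594 0.036 ]
top 160 [0.5864 0.0652 0.036 ]
```

Request:
play_rows(
  rows=[
    [4,[2,-3,0],[0,0,0]],
    [4,[4,-6,0],[0,0,0]],
    [4,[6.3,-9,0],[0,0,0]],
    [4,[8.6,-12,0],[0,0,0]],
    [4,[10.8,-15,0],[0,0,0]],
    [4,[12.8,-18,0],[0,0,0]],
    [4,[14.8,-21,0],[0,0,0]],
    [4,[16.4,-23.9,0],[0,0,0]],
  ],
)

```text
time: 27.13
tool_pos: [0.5834, 0.1563, 0.1951]
ee_rot: [-3.141, -0.0, 3.111]
wrist_force: [0.4, -0.5, -1.4]
width: 0.0556
```

Request:
play_rows(
  rows=[
    [4,[0,0,0],[0,0,0]],
    [4,[0,0,-4],[0,0,0]],
    [4,[0,0,-8],[0,0,0]],
    [4,[0,0,-11],[0,0,0]],
    [4,[0,0,-13.5],[0,0,0]],
    [4,[0,0,-14.5],[0,0,0]],
    [4,[0,0,-14.5],[0,0,0]],
    [4,[0,0,-14.5],[0,0,0]],
  ],
)

```text
time: 27.8
tool_pos: [0.583, 0.1587, 0.053]
ee_rot: [-3.142, 0.003, 3.112]
wrist_force: [0.3, 0.4, 0.4]
width: 0.0551
```

```bash
python3 o.py 3.1136
```

```text
27.8 [0.58299638 0.15871108 0.05302159] 0.05514606511562819 [0.00010438 0.00347601 0.00168852]
```

Good; B was gripped with tip at about .039, so go down 1.4 cm.

Request:
play_rows(
  rows=[
    [4,[0,0,-0.5],[0,0,0]],
    [4,[0,0,-0.9],[0,0,0]],
    [4,[0,0,-1.2],[0,0,0]],
    [4,[0,0,-1.4],[0,0,0]],
    [4,[0,0,-1.4],[0,0,0]],
    [4,[0,0,-1.4],[0,0,0]],
  ],
)

```text
time: 28.3
tool_pos: [0.5838, 0.1585, 0.04]
ee_rot: [3.141, 0.006, 3.111]
wrist_force: [0.6, -0.7, 0.6]
width: 0.0554
```

Request:
play_rows(
  rows=[
    [4,[0,0,-0.1],[0,0,0]],
    [4,[0,0,-0.15],[0,0,0]],
    [4,[0,0,-0.15],[0,0,0]],
    [7,[0,0,-0.1],[0,0,0]],
    [7,[0,0,-0.1],[0,0,0]],
    [7,[0,0,-0.1],[0,0,0]],
    [7,[0,0,-0.1],[0,0,0]],
    [7,[0,0,0.3],[0,0,0]],
  ],
)

```text
time: 28.97
tool_pos: [0.5829, 0.1583, 0.0418]
ee_rot: [-3.141, 0.003, 3.111]
wrist_force: [-0.3, -1.1, -0.2]
width: 0.07
```

Request:
play_rows(
  rows=[
    [7,[0,0,2],[0,0,0]],
    [4,[0,0,6],[0,0,-0.12]],
    [4,[0,0,10],[0,0,-0.24]],
    [4,[0,0,14],[0,0,-0.36]],
    [4,[0,0,18],[0,0,-0.48]],
    [4,[0,0,22],[0,0,-0.6]],
    [4,[-4,0,24],[0,0,-0.72]],
    [4,[-8,0,24],[0,0,-0.84]],
  ],
)

```text
time: 29.63
tool_pos: [0.5074, 0.1586, 0.2877]
ee_rot: [3.134, 0.01, 2.264]
wrist_force: [-0.4, 0.3, 0.6]
width: 0.0401
```

Request:
play_rows(
  rows=[
    [4,[-4,0,0],[0,0,-0.12]],
    [4,[-8,0,0],[0,0,-0.24]],
    [4,[-10,0,0],[0,0,-0.36]],
    [4,[-10,0,0],[0,0,-0.48]],
    [4,[-10,0,0],[0,0,-0.6]],
    [4,[-10,0,0],[0,0,-0.73]],
    [4,[-10,0,0],[0,0,-0.73]],
  ],
)

```text
time: 30.22
tool_pos: [0.4045, 0.1585, 0.2833]
ee_rot: [3.14, 0.005, 1.54]
wrist_force: [-0.9, -0.6, -0.2]
width: 0.0401
```

```bash
python3 o.py 1.543; python3 c.py;python3 -c "
from h import *
a=snapshot('scene');b=snapshot('top')
save(a,'b1.png',(130,330,100,350),3);save(b,'b2.png')"
```

```text
30.2167 [0.40446937 0.15845973 0.28329081] 0.040136101675908996 [0.00523336 0.00115731 0.00349274]
scene 82 [0.5857 0.0659 0.036 ]
scene 92 [0.5842 0.1583 0.036 ]
top 157 [0.5845 0.1595 0.036 ]
top 159 [0.586  0.0657 0.036 ]
```

View pics/b1.png

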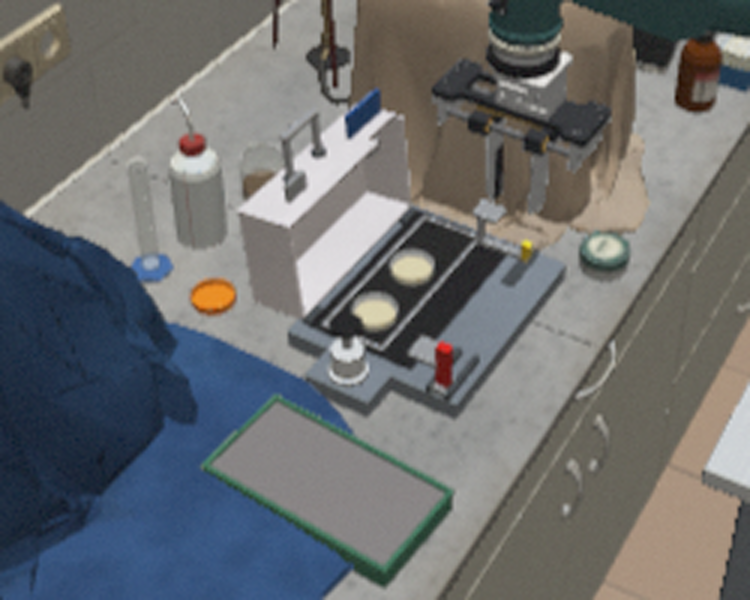

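Request:
play_rows(
  rows=[
    [4,[4,-1,0.5],[0.005,0,0]],
    [4,[8,-2,0.5],[0.005,0,0]],
    [4,[12,-3,0.5],[0.005,0,0]],
    [4,[16,-4,0.5],[0.005,0,0]],
    [4,[20,-5,0.5],[0.005,0,0]],
    [4,[24,-5.75,0.5],[0.005,0,0]],
    [4,[28,-5.75,0.5],[0.005,0,0]],
    [4,[31.9,-5.75,0.5],[0.005,0,0]],
  ],
)

```text
time: 31.08
tool_pos: [0.7256, 0.0999, 0.287]
ee_rot: [-3.141, 0.001, 1.542]
wrist_force: [0.6, 0.5, 1.4]
width: 0.04
```

Request:
play_rows(
  rows=[
    [4,[0,0,0],[0,0,0]],
    [4,[0,0,0],[0,0,0]],
  ],
)

```text
time: 31.25
tool_pos: [0.7257, 0.1004, 0.2801]
ee_rot: [-3.132, 0.001, 1.542]
wrist_force: [-1.0, -0.2, 0.2]
width: 0.04
```

Request:
play_rows(
  rows=[
    [4,[-0.2,0,-2],[0,0,0]],
    [4,[-0.2,0,-4.5],[0,0,0]],
    [4,[-0.2,0,-6.5],[0,0,0]],
    [4,[-0.2,0,-6.6],[0,0,0]],
    [4,[-0.2,0,-6.6],[0,0,0]],
    [0,[-0.2,0,-6.6],[0,0,0]],
    [0,[-0.2,0,-6.6],[0,0,0]],
    [0,[-0.2,0,-6.6],[0,0,0]],
  ],
)

```text
time: 31.92
tool_pos: [0.7223, 0.1011, 0.2249]
ee_rot: [3.137, 0.0, 1.542]
wrist_force: [-0.6, -0.1, 0.3]
width: 0.0233
```

Request:
play_rows(
  rows=[
    [0,[0,0,0],[0,0,0]],
    [0,[0,0,0],[0,0,0]],
    [0,[0,0,0],[0,0,0]],
    [0,[0,0,0],[0,0,0]],
  ],
)

```text
time: 32.25
tool_pos: [0.7231, 0.101, 0.2235]
ee_rot: [3.137, 0.0, 1.542]
wrist_force: [3.0, 0.1, 3.6]
width: 0.0111
```

Request:
play_rows(
  rows=[
    [3,[0,0,0],[0,0,0]],
    [3,[0,0,0],[0,0,0]],
    [3,[0,0,-0.5],[0,0,0]],
    [3,[0,0,-0.9],[0,0,0]],
    [3,[0,0,-0.9],[0,0,0]],
    [0,[0,0,-0.9],[0,0,0]],
    [0,[0,0,-0.9],[0,0,0]],
    [0,[0,0,-0.9],[0,0,0]],
  ],
)

```text
time: 32.92
tool_pos: [0.722, 0.1009, 0.2128]
ee_rot: [3.141, 0.0, 1.541]
wrist_force: [3.7, -0.4, 0.3]
width: 0.0135
```

Request:
play_rows(
  rows=[
    [0,[0,0,0],[0,0,0]],
    [0,[0,0,0],[0,0,0]],
  ],
)

```text
time: 33.08
tool_pos: [0.7224, 0.1009, 0.2129]
ee_rot: [3.14, 0.0, 1.541]
wrist_force: [2.5, 0.0, -1.4]
width: 0.0108
```

Request:
play_rows(
  rows=[
    [0,[-1.4,0,0.45],[0,0,0]],
    [0,[-2.9,0.1,0.8],[0,0,0]],
    [0,[-4.4,0.1,1.05],[0,0,0]],
    [0,[-5.95,0.15,1.2],[0,0,0]],
    [0,[-7.5,0.2,1.25],[0,0,0]],
    [0,[-9.0,0.25,1.2],[0,0,0]],
    [0,[-10.55,0.3,1.0],[0,0,0]],
    [0,[-12.05,0.35,0.75],[0,0,0]],
  ],
)

```text
time: 33.75
tool_pos: [0.603, 0.1038, 0.2231]
ee_rot: [3.133, 0.001, 1.541]
wrist_force: [3.8, -1.9, 3.3]
width: 0.0108
```

Request:
play_rows(
  rows=[
    [0,[-1.5,0,-0.4],[0,0,0]],
    [0,[-2.95,0.1,-0.85],[0,0,0]],
    [0,[-4.35,0.1,-1.45],[0,0,0]],
    [0,[-5.75,0.15,-2.15],[0,0,0]],
    [0,[-7.05,0.2,-2.9],[0,0,0]],
    [0,[-8.3,0.2,-3.8],[0,0,0]],
    [0,[-9.5,0.25,-4.75],[0,0,0]],
    [0,[-10.65,0.3,-5.75],[0,0,0]],
  ],
)

```text
time: 34.42
tool_pos: [0.4963, 0.107, 0.1647]
ee_rot: [3.134, 0.001, 1.541]
wrist_force: [4.2, -2.1, 0.9]
width: 0.0111
```

Request:
play_rows(
  rows=[
    [0,[0,0,0],[0,0,0]],
    [0,[0,0,0],[0,0,0]],
  ],
)

```text
time: 34.58
tool_pos: [0.4932, 0.1071, 0.1621]
ee_rot: [-3.138, 0.001, 1.541]
wrist_force: [-1.6, -1.5, -2.6]
width: 0.011
```

Request:
play_rows(
  rows=[
    [0,[-0.8,0,-1.1],[0,0,0]],
    [0,[-1.8,0.05,-2.3],[0,0,0]],
    [0,[-2.7,0.1,-3.55],[0,0,0]],
    [0,[-3.5,0.1,-4.85],[0,0,0]],
    [0,[-4.2,0.1,-6.2],[0,0,0]],
    [0,[-4.85,0.1,-7.6],[0,0,0]],
    [0,[-5.3,0.1,-8.85],[0,0,0]],
    [0,[-5.65,0.1,-10.1],[0,0,0]],
  ],
)

```text
time: 35.25
tool_pos: [0.4382, 0.1085, 0.0626]
ee_rot: [-3.141, 0.001, 1.542]
wrist_force: [-3.0, -0.2, 3.8]
width: 0.0114
```

Request:
play_rows(
  rows=[
    [0,[0,0,-0.1],[0,0,0]],
    [0,[0,0,-0.2],[0,0,0]],
    [0,[0,0,-0.2],[0,0,0]],
  ],
)

```text
time: 35.5
tool_pos: [0.4377, 0.1084, 0.0603]
ee_rot: [-3.139, 0.001, 1.542]
wrist_force: [-4.0, -1.3, 4.1]
width: 0.0109
```

Request:
play_rows(
  rows=[
    [0,[0,0,-0.2],[0,0,0]],
    [0,[0,0,-0.4],[0,0,0]],
    [0,[0,0,-0.4],[0,0,0]],
    [0,[0,0,-0.4],[0,0,0]],
  ],
)

```text
time: 35.83
tool_pos: [0.4378, 0.1085, 0.0601]
ee_rot: [-3.14, 0.001, 1.542]
wrist_force: [-13.3, -2.3, 22.5]
width: 0.0112
```

Request:
play_rows(
  rows=[
    [0,[0,0,0.4],[0,0,0]],
    [4,[0,0,0.4],[0,0,0]],
    [4,[0,0,0.4],[0,0,0]],
    [4,[0,0,0.4],[0,0,0]],
    [4,[0,0,0.4],[0,0,0]],
    [4,[0,0,3],[0,0,0]],
    [4,[0,0,7],[0,0,0]],
    [0,[0,0,10],[0,0,0]],
  ],
)

```text
time: 36.5
tool_pos: [0.4385, 0.1085, 0.1571]
ee_rot: [3.141, 0.0, 1.541]
wrist_force: [1.2, 0.5, -0.0]
width: 0.0363
```

Request:
play_rows(
  rows=[
    [0,[1.5,3,0],[0,0,0]],
    [0,[1.5,7,0],[0,0,0]],
    [0,[1.5,11,0],[0,0,0]],
    [0,[1.5,14.6,0],[0,0,0]],
    [0,[1.5,14.6,-3],[0,0,0]],
    [0,[1.5,14.6,-6],[0,0,0]],
    [0,[1.5,14.6,-7.4],[0,0,0]],
    [0,[1.5,14.6,-7.4],[0,0,0]],
  ],
)

```text
time: 37.17
tool_pos: [0.4503, 0.2537, 0.0768]
ee_rot: [-3.134, 0.004, 1.542]
wrist_force: [-1.5, -0.3, -0.5]
width: 0.0006
```

Request:
play_rows(
  rows=[
    [0,[0,0,0],[0,0,0]],
    [0,[0,0,0],[0,0,0]],
  ],
)

```text
time: 37.33
tool_pos: [0.4543, 0.2548, 0.083]
ee_rot: [3.139, -0.001, 1.541]
wrist_force: [-0.1, 1.7, 0.5]
width: 0.0007
```

Request:
play_rows(
  rows=[
    [0,[0,-0.8,0],[0,0,0]],
    [0,[-0.05,-1.5,0],[0,0,0]],
    [0,[-0.1,-2.1,0],[0,0,0]],
    [0,[-0.1,-2.8,0],[0,0,0]],
    [0,[-0.1,-3.5,0],[0,0,0]],
    [0,[-0.1,-4.1,0],[0,0,0]],
    [0,[-0.1,-4.6,0],[0,0,0]],
    [0,[-0.1,-4.9,0],[0,0,0]],
  ],
)

```text
time: 38.0
tool_pos: [0.4524, 0.2075, 0.0822]
ee_rot: [3.141, -0.006, 1.541]
wrist_force: [1.0, 13.0, 0.9]
width: 0.0007
```

Request:
play_rows(
  rows=[
    [0,[0,-0.1,0],[0,0,0]],
    [0,[0,-0.2,0],[0,0,0]],
    [0,[0,-0.2,0],[0,0,0]],
  ],
)

```text
time: 38.25
tool_pos: [0.4523, 0.2076, 0.0823]
ee_rot: [3.141, -0.009, 1.542]
wrist_force: [-0.3, 12.1, 1.3]
width: 0.0001
```

Request:
play_rows(
  rows=[
    [0,[0,0.6,0],[0,0,0]],
    [0,[0,1.0,0],[0,0,0]],
    [0,[0,1.2,4],[0,0,0]],
    [0,[0,1.5,8],[0,0,0]],
    [0,[4,3.5,8],[0,0,0]],
    [0,[8,5,8],[0,0,0]],
    [0,[11.2,5.2,8],[0,0,0]],
    [0,[11.2,5.2,8],[0,0,0]],
  ],
)

```text
time: 38.92
tool_pos: [0.5684, 0.2544, 0.1575]
ee_rot: [-3.139, 0.004, 1.54]
wrist_force: [-0.5, -0.4, -2.0]
width: 0.0001
```

Request:
play_rows(
  rows=[
    [0,[0,0,0],[0,0,0]],
    [0,[0,0,0],[0,0,0]],
  ],
)

```text
time: 39.08
tool_pos: [0.5633, 0.2546, 0.1604]
ee_rot: [-3.139, 0.002, 1.541]
wrist_force: [-0.6, -0.0, -0.1]
width: 0.0006
```

Plunger: from .160 down to .087 (−7.3), approached slowly.

Request:
play_rows(
  rows=[
    [0,[0,0.2,-2.5],[0,0,0]],
    [0,[0,0.2,-4.5],[0,0,0]],
    [0,[0,0.2,-5.2],[0,0,0]],
    [0,[0,0.2,-5.8],[0,0,0]],
    [0,[0,0.2,-6.4],[0,0,0]],
    [0,[0,0.2,-7.0],[0,0,0]],
    [0,[0,0.2,-7.4],[0,0,0]],
    [0,[0,0.2,-7.4],[0,0,0]],
  ],
)

```text
time: 39.75
tool_pos: [0.564, 0.2574, 0.0881]
ee_rot: [3.141, 0.0, 1.542]
wrist_force: [-3.0, -1.5, 5.2]
width: -0.0002
```

Request:
play_rows(
  rows=[
    [0,[0,0,-0.2],[0,0,0]],
    [0,[0,0,-0.3],[0,0,0]],
    [0,[0,0,-0.3],[0,0,0]],
  ],
)

```text
time: 40.0
tool_pos: [0.5644, 0.2576, 0.0872]
ee_rot: [3.14, -0.0, 1.542]
wrist_force: [-5.0, -1.3, 9.6]
width: 0.0001
```

Request:
play_rows(
  rows=[
    [0,[0,0,-0.2],[0,0,0]],
    [0,[0,0,-0.4],[0,0,0]],
    [0,[0,0,-0.4],[0,0,0]],
    [0,[0,0,-0.4],[0,0,0]],
  ],
)

```text
time: 40.33
tool_pos: [0.5646, 0.2577, 0.087]
ee_rot: [3.138, -0.001, 1.542]
wrist_force: [-9.6, -2.5, 21.0]
width: 0.0006
```

Request:
play_rows(
  rows=[
    [0,[0,0,1],[0,0,0]],
    [0,[0,0,3],[0,0,0]],
    [0,[0,0,6],[0,0,0]],
    [0,[0,0,10],[0,0,0]],
    [0,[-4,0,13],[0,0,0]],
    [0,[-8,0,14],[0,0,0]],
    [0,[-12,2,14],[0,0,0]],
    [0,[-16,6,14],[0,0,0]],
  ],
)

```text
time: 41.0
tool_pos: [0.4219, 0.3009, 0.2233]
ee_rot: [3.136, -0.002, 1.538]
wrist_force: [1.3, 0.8, 0.2]
width: 0.0006
```

Request:
play_rows(
  rows=[
    [0,[-3,3,0],[0,0,0]],
    [0,[-6,6,0],[0,0,0]],
    [0,[-9,9,0],[0,0,0]],
    [0,[-12,12,0],[0,0,0]],
    [0,[-12,12,0],[0,0,0]],
    [0,[-12,12,0],[0,0,0]],
  ],
)

```text
time: 41.5
tool_pos: [0.3007, 0.4233, 0.2206]
ee_rot: [3.14, -0.0, 1.546]
wrist_force: [0.7, 0.0, 0.3]
width: 0.0002
```

```bash
python3 o.py 1.543
python3 - <<'E'
from h import *
a=snapshot('scene');b=snapshot('top')
f=lambda s,r0,r1,c0,c1:cv2.resize(cv2.cvtColor(s['pixels'],cv2.COLOR_RGB2BGR)[r0:r1,c0:c1],(400,560),interpolation=cv2.INTER_CUBIC)
cv2.imwrite('pics/end.png',np.hstack([f(a,150,290,180,280),f(b,140,280,155,255)]))
save(b,'end_top.png')
E
```

```text
41.5 [0.30073394 0.42328859 0.22064424] 0.00022787621240645875 [-0.00044613  0.00130085 -0.00316169]
```

View pics/end.png

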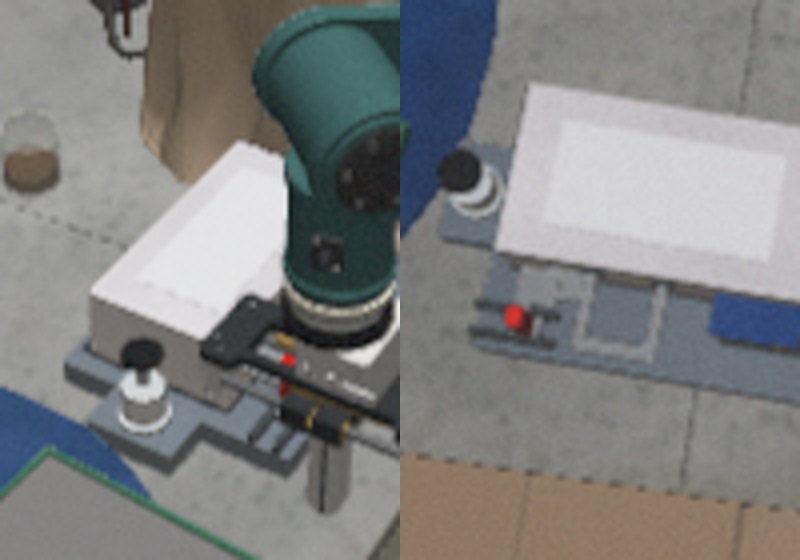

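View pics/end_top.png

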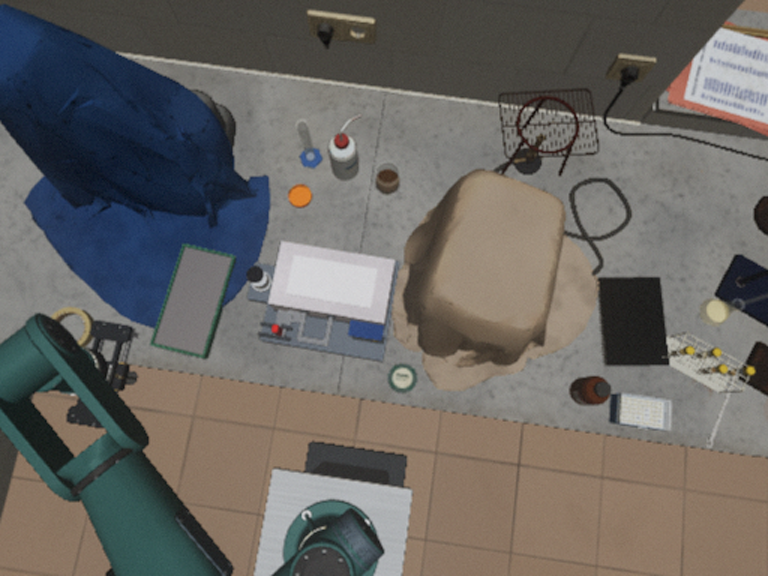

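Run:
```python
from h import *
import pickle
def r(s):
    p=s['pixels'].astype(int);m=(p[...,0]>150)&(p[...,1]<70)&(p[...,2]<70);m[:205]=0;m[235:]=0;return np.argwhere(m).mean(0),m.sum()
b=snapshot('top');print(r(pickle.load(open('s0.pkl','rb'))['top']),r(b))
print(close_job())
```

```text
(array([218.52941176, 182.29411765]), np.int64(17)) (array([218.8, 182.8]), np.int64(15))
the job is handed in; nothing more can be done
None
```

I moved both petri dishes, the only two I found (both on the green tray), into the vacuum cabinet and handed the job in at about 41.6 s of robot time.

The steps went in the order asked:
1. I drew the bolt and lifted the hood to its catch, which stopped it with about 20 N.
2. I pushed the yellow catch aside and swung the hood to about 1.67 rad.
3. I set the dishes flat inside the mat rim, at about cabinet y = -20 and 75 mm.
4. I shut the hood and pushed the bolt home. I then pressed the plunger to its stop at z = 87 mm with 21 N, and let it rise again.

**Last checks:**
- **Dishes:** a picture taken before the hood shut showed both flat, right way up and inside the rim. The two cameras agreed on their positions to within about 1.5 mm. They cannot be seen under the closed hood.
- **Hood:** it met its stop with about 22 N, and its picture matches the start.
- **Bolt:** the red knob is within 0.6 pixel of its starting home position.
- **Plunger:** it stands up again in the final pictures.
- **Bystanders:** the bottle and tin are where they started.
- **Arm:** it stands clear of everything.

**Disagreements along the way:**
- Dish positions from the networks differed by up to about 1 cm from the colour measurement, so I used the colour measurement for both grasps.
- The first grip on the bar for closing sat about 1 cm high, so I opened the fingers and gripped it again.

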